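Close the dough sheeter's roller gap with the hex key

TASK

Take the red-handled hex key from its wooden stand, feel its tip fully home into the sunken hex socket on top of the dough sheeter, and turn it clockwise until the adjuster comes up against its stop, no more than about a quarter turn per hold, letting go of the key and taking a fresh hold between turns. Leave the key standing fully home in the socket with the adjuster at its stop, and do not disturb the jar, the bowl or the wooden stamp.

Things in the scene. Friction and masses are not known exactly. Their poses are not given: they have to be found in the camera images.
- key: Loose T-shaped hex key, 0.22 kg, upright in the stand. Origin at the centre of its tip (lowest point), z up the shank. Steel hex shank, 18 mm across flats, 62 mm long; its lowest 5 mm taper to 12 mm across flats. A shank corner points along x, the others every 60 degrees. Red handle bar on top along x, centred: 90 mm long (x), 16 mm thick (y), 62 to 86 mm above the tip
- stand: Fixed dark wooden block 75 x 75 mm, 40 mm tall; origin at the centre of its underside, z up. A round 25 mm hole in its top, 30 mm deep, loosely holds the key, whose tip stands 10 mm above the block's underside; the key lifts straight up and is free after 30 mm
- sheeter: Fixed dough sheeter, origin at the centre of its underside, z up: base 150 (x) x 180 (y) mm, white cheeks, two rollers along y, a crank on its +y side lower than 50 mm. Its highest part is a steel bridge 66 (x) x 180 (y) mm, top 145 mm above the origin; in the bridge's middle is a round 37 mm hole with the brass adjuster sunk 8 mm in it. A red line on the bridge marks the hole's +x side
- socket (a point): Centre of the hex socket's mouth, on the brass adjuster's upper face, 137 mm above the sheeter's origin (8 mm below the bridge's top). Axes are the sheeter's; it does not turn with the screw. Socket 19 mm across flats, 16 mm deep: a key fully home has its tip 16 mm below this point. About 6 degrees of free play either way
- adjuster (a joint): Angle of the adjuster screw, rad, growing clockwise seen from above: 2.8 is the stop (rollers closed), 0 the open end. At angle a the socket's corners point at headings -a plus multiples of 60 degrees from the sheeter's x (anticlockwise positive). A red dot on its face meets the bridge's red line at the stop. Stays where left; 0.05 N m turns it. Starts at 0 to 0.6
- jar: Bystander: loose glass jar with yellow cap, 72 mm wide, 110 mm tall, origin at the centre of its underside, z up
- bowl: Bystander: loose white bowl, 110 mm wide, 50 mm tall, origin at the centre of its underside, z up
- stamp: Bystander: loose wooden pasta stamp, 60 mm wide, 72 mm tall, origin at the centre of its underside, z up
- key_grip (a point): Centre of the key's red handle bar, on the shank's axis 74 mm above the tip: grip the bar here across its 16 mm thickness, from above. Same axes as the key
Things that resemble listed ones, but are neither listed nor needed, are in the scene too. Of the things like the key, leave any that is white; of the rest the smaller one is meant.

How it is judged:
On the way, in this order (a step that is already met when the one before it is completed fails the run):
1. the key's tip is home in the hex socket (z of key in the frame of socket below -0.013 m and horizontal distance between key and socket below 0.004 m), for 0.2 s.
2. part of the way round (adjuster between 0.9 and 2.55) the key is let go, still home in the socket (all of step 1 and value of joint adjuster between 0.9 and 2.55 rad and contact force between the fingers and key below 0.1 N), for 0.1 s.
3. the adjuster is turned against its stop (value of joint adjuster above 2.68 rad), for 0.1 s.
At the end, for the whole second after the job is handed in: The adjuster is within 0.12 rad of its stop, and the key, released and at rest, stands in the socket with its tip at least 13 mm below the socket's mouth, within 4 mm of its axis, tilted less than 0.17 rad (all of step 1 and value of joint adjuster above 2.68 rad and angle between key's own z axis and vertical below 0.17 rad and linear speed of key below 0.02 m/s); the robot touches nothing.
It fails at once if the jar, bowl or stamp is pushed more than 25 mm or tipped more than 0.3 rad (distance of any of jar, bowl, stamp from where it was at the start of the episode above 0.025 m or angle between any of jar, bowl, stamp's own z axis and vertical above 0.3 rad).
It also fails if it takes over 58 s, if anything falls off the work surface, if the arm or the gripper's body presses on something with over 40 N, if the wrist force passes 120 N, or if a joint passes its speed limit or range.

ROBOT

A 7-joint arm with a two-finger parallel gripper is mounted at the origin on the work surface. World frame = base frame: x ahead of the robot, y to its left, z up, the work surface at z = 0. Lengths are in m, angles in rad, forces in N, time in s.
With the tool pointing down it reaches from about 0.4 to 0.875 m from the base axis. Payload 19.3 kg.
Tool frame: the origin (TCP) lies midway between the tips of the shut fingers; the grasp point (between the pads) lies 19 mm behind it; z points along the fingers, x is the direction in which the jaws open and shut, and the axes are right-handed (so a half turn about z gives the same grasp; the last joint's range is limited). The gripper opens to 85 mm and grips with 20 to 120 N. Pads are 22 mm wide; open, the fingers measure 114 mm over their backs; the gripper's body (76 mm by 85 mm) begins 54 mm behind the grasp point. The pads swing forward as they close: fully open they stand 13 mm farther back than shut.
Start: joints at [1.165, 0.521, -0.036, 1.599, 0.021, 1.021, -0.113], TCP at [0.206, -0.59, 0.231] pointing down, gripper open.
Joint ranges: [-2.91, 2.91], [-0.3, 2.13], [-1.5, 1.42], [0.17, 2.43], [-1.26, 4.41], [0.16, 1.93], [-2.52, 2.52]. Speed limits (rad/s): [1.89, 1.89, 2.39, 2.39, 3.01, 3.01, 3.01].

INTERFACE

Orientations are given as a unit quaternion [w, x, y, z].
In Python, from workcell import robot gives the robot as it stands.
- The arm moves only by the shell command python3 -m jog 'ROWS'. ROWS is JSON, a list of rows, each a list of 3 entries, a list of its own where there are three numbers: the shift along the tool's x, y, z in mm, then the turn about the tool's z in rad, then the finger opening in mm, from 0 to 85.4. In form: [[[dx, dy, dz], roll, claw], ...]. A call has 1 to 5 rows; each row is the pose to reach, as a shift and turn from the pose commanded when the call began, along the tool's axes at that moment; what a row does not reach only later rows make up. A row lasts 1/10 s, in which the tool goes at most 50 mm and 8.59 degrees, less where a joint would pass 70% of its speed; a pose out of reach is approached as far as the arm can. A call with a gripper value outside its range is refused whole. The fingers move at their own pace and stop on an object; the grip force is fixed at half the most. Time passes only in rows, so rows that repeat a pose let the fingers close. It gives the time, the measured TCP pose, the force and the opening at its end, in the units of the state.
- robot.get_obs(): the state, without advancing time (a new reading comes with each control period).
- robot.snapshot(name): name is "scene" or "top" or "wrist"; returns a dict with "pixels" (384x512x3 uint8, blue, green, red), "vertical_fov" (degrees; the focal length in pixels is half the picture's height over the tangent of half this angle, whatever the lens; pixels are square), "cx", "cy" (the principal point, pixels), "T" (4x4, takes a point from camera to world coordinates). Camera axes: x right, y down, z forward; pixel columns grow to the right and rows downward; lengths in m; the calibration is good to about 2 mm. The wrist camera is an equidistant fisheye: a pixel r from the principal point sees the ray r / f radians off the axis. A picture is of the moment at which its call begins. There is no depth.
- robot.hand_in(): hands the job in, once; it reports no verdict.
Trained networks look in the newest picture that a camera, given by its name, has taken for a name from the list of things; names that differ only in an ending like _2 or _b are one class to them, and where a whole thing is asked for, a point or a joint stands for the part that bears it (a point fixed in the world has none). Each returns a list of dicts, best first, with "p" (0 to 1); they miss things now and then, are a little off and sometimes report something else, mostly with a low value. They report only what shows in the picture. A call takes as long as a camera call. They do not tell look-alikes from the thing itself.
- robot.boxes_of(camera, target): "centre" ([column, row] in pixels, amid what is visible of it).
The state is a dict: "clock": time; "qpos": joint angles; "joint_vel": joint speeds; "effort": joint torques, N m; "eef_pos": TCP position; "orientation": TCP orientation; "force": force on the tool from outside, world axes, zero at the start; "ft_torque": the same for the moment, N m; "grip_width": finger opening in m.
Only numpy, scipy, OpenCV 4.12 (cv2) and the standard library are available. Lean on these libraries where they do the work, as an engineer would, in place of code of your own. Each camera call takes 0.05 s, during which the arm holds its last target. There are 200 camera calls.

## Working session

There is one attempt and no reset: what is moved stays moved. The work goes in short steps, Python scripts to look and compute and a shell command to move; the robot and the scene stay as the last step left them, time stands still between calls to the robot, and variables do not carry over. Pictures are saved under pics/ and viewed, about 8 in all and at most 12, crops included, and the job is handed in when it is done.

```bash
mkdir -p pics; ls
python3 - <<'E'
from workcell import robot
import cv2,numpy as np
ims=[]
for c in("scene","top"):
    s=robot.snapshot(c);cv2.imwrite(f"pics/{c}0.png",s["pixels"]);print(c,s["vertical_fov"],s["cx"],s["cy"],np.round(s["T"],3).tolist())
    for t in("key","stand","sheeter","jar","bowl","stamp"):
        print(t,[(np.round(d["centre"]).tolist(),round(d["p"],2)) for d in robot.boxes_of(c,t)])
print(robot.get_obs())
E
```

```text
pics
scene 47.56249574573113 261.15366246091924 190.9243192837995 [[0.786, 0.432, -0.443, 0.963], [0.619, -0.551, 0.561, -0.522], [-0.001, -0.714, -0.7, 0.935], [0.0, 0.0, 0.0, 1.0]]
key [([308.0, 122.0], 0.77), ([244.0, 122.0], 0.76), ([269.0, 201.0], 0.58)]
stand [([271.0, 215.0], 0.76), ([274.0, 348.0], 0.66)]
sheeter [([198.0, 298.0], 0.79), ([350.0, 242.0], 0.57)]
jar [([308.0, 292.0], 0.94)]
bowl []
stamp [([273.0, 347.0], 0.64), ([189.0, 272.0], 0.34), ([269.0, 202.0], 0.32)]
top 55.232051429203054 255.4364227256465 188.02552456805046 [[0.004, -0.997, 0.077, 0.35], [-1.0, -0.004, 0.001, 0.179], [-0.001, -0.077, -0.997, 1.3], [0.0, 0.0, 0.0, 1.0]]
key [([195.0, 264.0], 0.75), ([376.0, 167.0], 0.71), ([270.0, 180.0], 0.65), ([146.0, 224.0], 0.48)]
stand [([262.0, 179.0], 0.79)]
sheeter [([364.0, 171.0], 0.74), ([269.0, 182.0], 0.68), ([317.0, 112.0], 0.18)]
jar [([317.0, 114.0], 0.67)]
bowl [([258.0, 112.0], 0.68)]
stamp [([354.0, 115.0], 0.55), ([267.0, 177.0], 0.41)]
{'clock': 0.7, 'qpos': array([ 1.16477686,  0.5213869 , -0.03629158,  1.59951789,  0.02122294,
        1.02111535, -0.11282383]), 'joint_vel': array([ 0.00011259, -0.0003754 , -0.00073552, -0.00021929,  0.00073803,
        0.00075975,  0.00066424]), 'effort': array([-1.76456557e-03, -9.26675177e+01,  1.97838128e+00, -3.70208788e+01,
        1.84047176e-02,  2.02011877e-03, -8.90417766e-06]), 'eef_pos': array([ 0.20592229, -0.59008033,  0.23129263]), 'orientation': array([-5.27625528e-07,  8.15317325e-01, -5.79014386e-01, -2.42446658e-05]), 'force': array([-0.31156869, -0.68431172, -0.38294135]), 'ft_torque': array([-0.02462058, -0.01777674, -0.0234486 ]), 'grip_width': 0.08520486243465214}
```

Run:
```python
import cv2,numpy as np
a=cv2.imread("pics/scene0.png");b=cv2.imread("pics/top0.png")
cv2.imwrite("pics/a1.png",cv2.resize(a,(800,600),interpolation=cv2.INTER_CUBIC))
cv2.imwrite("pics/b1.png",cv2.resize(b[60:300,100:420],(800,600),interpolation=cv2.INTER_CUBIC))
```

```text
(no output)
```

View pics/a1.png

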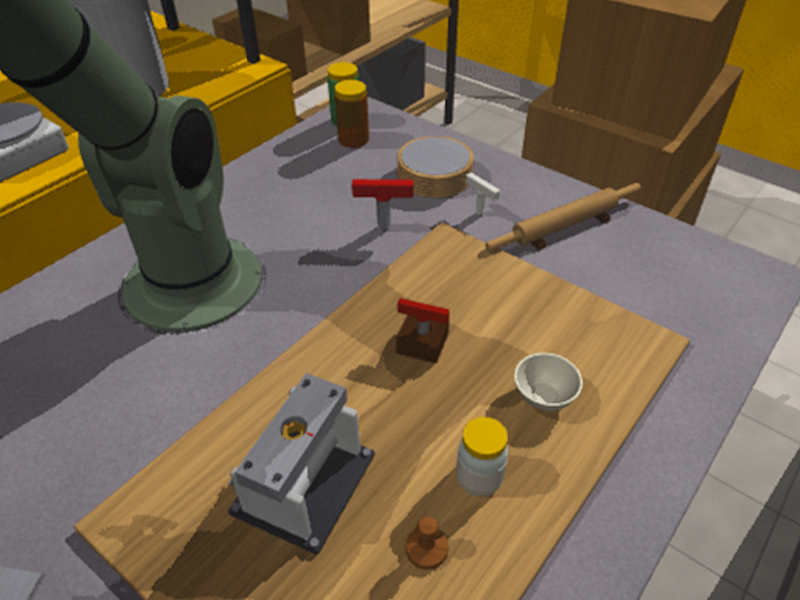

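View pics/b1.png

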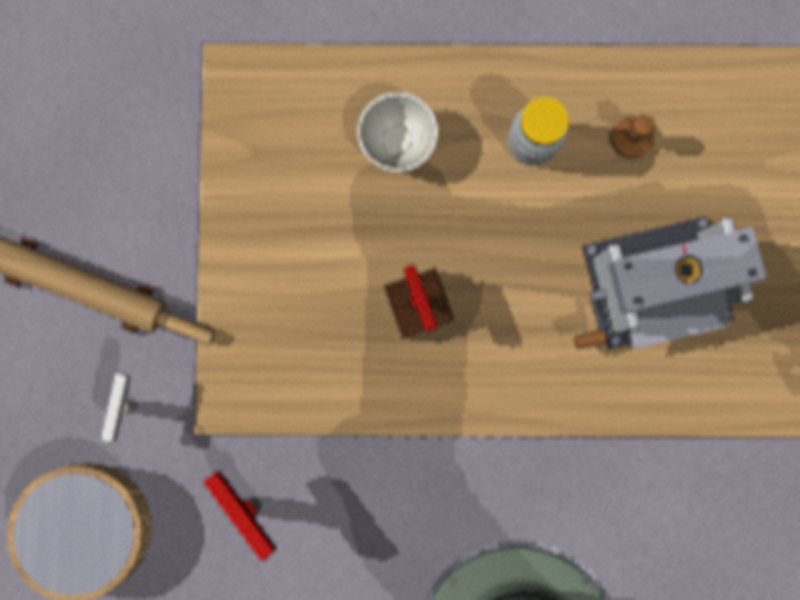

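```bash
cat > h.py <<'E'
import cv2,numpy as np
from scipy.spatial.transform import Rotation as R
from workcell import robot
def ray(s,uv):
    f=s["pixels"].shape[0]/2/np.tan(np.radians(s["vertical_fov"])/2)
    d=np.array([uv[0]-s["cx"],uv[1]-s["cy"]])/f
    if s.get("name")=="wrist":
        r=np.hypot(*d); d3=np.r_[d/max(r,1e-9)*np.sin(r),np.cos(r)]
    else: d3=np.r_[d,1]
    T=np.array(s["T"]); d3=T[:3,:3]@d3
    return T[:3,3],d3/np.linalg.norm(d3)
def snap(n,save=None):
    s=dict(robot.snapshot(n)); s["name"]=n
    if save: cv2.imwrite(f"pics/{save}.png",s["pixels"])
    return s
def at_z(s,uv,z):
    o,d=ray(s,uv); return o+d*(z-o[2])/d[2]
def tri(rs):
    A=sum(np.eye(3)-np.outer(d,d) for o,d in rs); b=sum((np.eye(3)-np.outer(d,d))@o for o,d in rs)
    return np.linalg.solve(A,b)
def red(s,box):
    x0,y0,x1,y1=box; p=s["pixels"].astype(int); m=np.zeros(p.shape[:2],np.uint8)
    m[y0:y1,x0:x1]=((p[...,2]>90)&(p[...,2]>2.5*p[...,1])&(p[...,2]>2.5*p[...,0]))[y0:y1,x0:x1]
    return m
def bar(m):  # centre and end points of a mask along its long axis
    q=np.argwhere(m)[:,::-1].astype(float); c=(q.min(0)+q.max(0))/2
    (cx,cy),(w,h),a=cv2.minAreaRect(q.astype(np.float32)); 
    a=np.radians(a if w>h else a+90); u=np.array([np.cos(a),np.sin(a)])
    return np.array([cx,cy]),u,(w,h),len(q)
def to_tool(goal,yaw=None):
    """shift (mm, tool axes) and roll from the measured pose to goal TCP, tool-x heading yaw (deg)"""
    o=robot.get_obs(); w,x,y,z=o["orientation"]; M=R.from_quat([x,y,z,w]).as_matrix()
    h=np.degrees(np.arctan2(M[1,0],M[0,0])); sh=M.T@(np.array(goal)-o["eef_pos"])*1000
    r=None if yaw is None else np.radians((h-yaw+90)%180-90)
    print("heading",h.round(1),"shift",sh.round(1),"roll",r,"j7",o["qpos"][6].round(3),"eef",o["eef_pos"].round(4),"t",o["clock"])
E
python3 - <<'E'
from h import *
a=snap("scene");b=snap("top")
ma=red(a,(245,180,300,215));mb=red(b,(255,160,285,200))
ca,ua,_,na=bar(ma);cb,ub,wh,nb=bar(mb);print(ca,cb,wh,na,nb)
P=tri([ray(a,ca),ray(b,cb)]);print("handle",P)
e=[at_z(b,cb+k*ub,P[2]) for k in(-10,10)];print("key yaw",np.degrees(np.arctan2(*(e[1]-e[0])[[1,0]])))
# brass / socket
p=(lambda s:s["pixels"].astype(int))
for s,box in((a,(170,260,210,290)),(b,(365,158,386,178))):
    q=cv2.cvtColor(s["pixels"],cv2.COLOR_BGR2HSV);x0,y0,x1,y1=box
    m=np.zeros(q.shape[:2],np.uint8);m[y0:y1,x0:x1]=((q[...,1]>110)&(q[...,0]>12)&(q[...,0]<35))[y0:y1,x0:x1]
    z=np.argwhere(m)[:,::-1];c=(z.min(0)+z.max(0))/2;s["c"]=c;print("brass",c,len(z))
print("adj",tri([ray(a,a["c"]),ray(b,b["c"])]), at_z(b,b["c"],.14))
for uv in((610,290),(750,250)): print(at_z(b,(100+uv[0]/2.5,60+uv[1]/2.5),.145))
for n,uv in dict(bowl=(398,132),jar=(545,120),stamp=(638,135)).items(): print(n,at_z(b,(100+uv[0]/2.5,60+uv[1]/2.5),.08))
cv2.imwrite("pics/k.png",np.hstack([cv2.resize(b["pixels"][150:210,240:300],(400,400),interpolation=2),cv2.resize(a["pixels"][170:230,240:300],(400,400),interpolation=2)]))
to_tool([P[0],P[1],.2])
E
```

```text
[270.60952759 196.02528381] [267.1000061  179.29998779] (26.56313133239746, 6.957010269165039) 128 151
handle [0.47108102 0.14185275 0.10653507]
key yaw -161.54918550969862
brass [182.5 270. ] 188
brass [375.  167.5] 54
adj [ 0.49924257 -0.19550278  0.16795928] [ 0.50692243 -0.20039499  0.14      ]
[ 0.47877734 -0.10012348  0.145     ]
[ 0.53053771 -0.27861095  0.145     ]
bowl [0.700188   0.16826135 0.08      ]
jar [ 0.71752149 -0.03106549  0.08      ]
stamp [ 0.6972649  -0.15683001  0.08      ]
heading -70.8 shift [-603.7 -491.5   31.3] roll None j7 -0.113 eef [ 0.2059 -0.5901  0.2313] t 0.8
```

View pics/k.png

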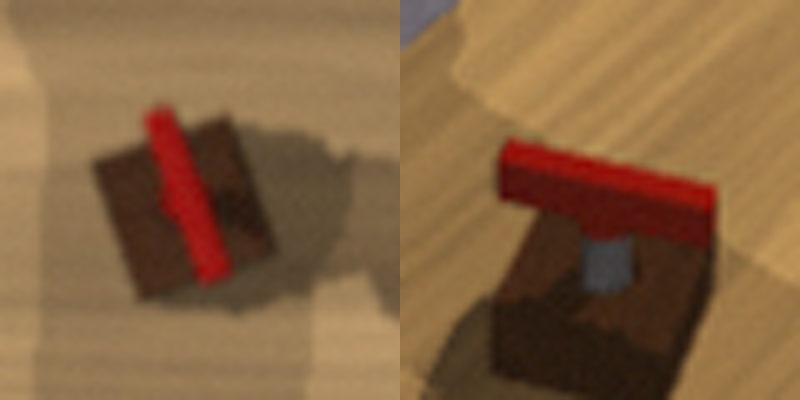

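Candidates in the top view are the large red key (195,264), the white one (146,224), and the small red one upright in the wooden stand (267,179). The crop confirms the last one: it is red, the smaller, and in the stand, with yaw ≈ 18.5°. I'll pass over the sheeter on the way and look at the adjuster from there.

```bash
python3 -m jog '[[[-27,-40,-30],-0.15,85],[[-54,-80,-60],-0.3,85],[[-81,-120,-80],-0.45,85],[[-108,-160,-90],-0.6,85],[[-135,-200,-100],-0.75,85]]'; python3 -c "
from h import *
to_tool([.48,-.2,.33])"
```

```text
clock: 1.3
eef_pos: [0.3429, -0.4063, 0.3294]
orientation: [0.001, 0.971, -0.237, 0.0]
force: [1.2, -0.2, 0.4]
grip_width: 0.085
heading -27.5 shift [  26.5 -246.2   -0.7] roll None j7 0.197 eef [ 0.3429 -0.4063  0.3294] t 1.3
```

```bash
python3 -m jog '[[[5,-49,0],-0.15,85],[[10,-98,0],-0.3,85],[[16,-147,0],-0.45,85],[[21,-197,0],-0.6,85],[[26,-246,0],-0.75,85]]'; python3 -c "
from h import *
s=snap('wrist','w1');print(s['vertical_fov'],s['cx'],s['cy'],s['T'])
M=np.array(s['T']);
Q=M[:3,:3].T@(np.array([.505,-.2,.145])-M[:3,3]);f=192/np.tan(np.radians(s['vertical_fov'])/2);r=np.hypot(*Q[:2]);th=np.arctan2(r,Q[2]);print('pred px',s['cx']+f*th*Q[0]/r,s['cy']+f*th*Q[1]/r)
cv2.imwrite('pics/w1b.png',cv2.resize(s['pixels'],(800,600)))
to_tool([.471,.142,.25],108.5)"
```

```text
clock: 1.8
eef_pos: [0.4805, -0.2004, 0.3286]
orientation: [0.0, 0.991, 0.135, 0.0]
force: [1.0, -0.7, -1.1]
grip_width: 0.0852
65.70646984690485 256.4815141398689 192.58719304971982 [[ 9.63443890e-01  2.56026672e-01  7.89063668e-02  4.61110136e-01]
 [ 2.67910019e-01 -9.21043789e-01 -2.82670408e-01 -1.28289136e-01]
 [ 3.05055286e-04  2.93476884e-01 -9.55966122e-01  4.71518966e-01]
 [ 0.00000000e+00  0.00000000e+00  0.00000000e+00  1.00000000e+00]]
pred px 276.7659101395785 176.2175745545164
heading 16.6 shift [  82.2 -324.7   79.7] roll 1.5369964420178306 j7 0.4 eef [ 0.4845 -0.1929  0.3289] t 1.85
```

View pics/w1b.png

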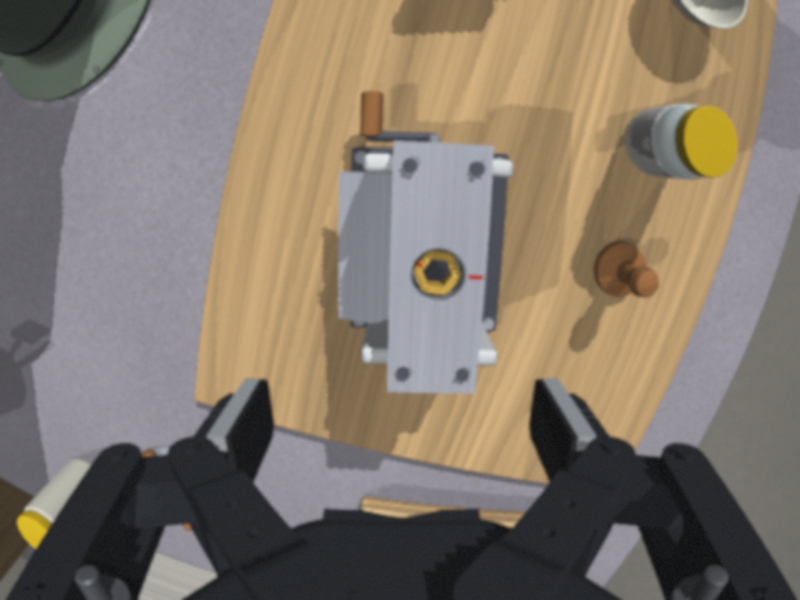

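```bash
python3 -m jog '[[[13,-46,0],-0.15,85],[[25,-92,0],-0.3,85],[[38,-138,0],-0.45,85],[[51,-185,0],-0.6,85],[[60,-231,0],-0.75,85]]'
python3 - <<'E'
from h import *
T=np.array([[ 9.63443890e-01,2.56026672e-01,7.89063668e-02,4.61110136e-01],[ 2.67910019e-01,-9.21043789e-01,-2.82670408e-01,-1.28289136e-01],[ 3.05055286e-04,2.93476884e-01,-9.55966122e-01,4.71518966e-01],[0,0,0,1]])
im=cv2.imread("pics/w1.png");s=dict(pixels=im,vertical_fov=65.70646984690485,cx=256.4815,cy=192.587,T=T,name="wrist")
m=red(s,(255,155,315,195));n,l,st,c=cv2.connectedComponentsWithStats(m);print(st[1:,4],c[1:])
q=cv2.cvtColor(im,cv2.COLOR_BGR2HSV);b=np.zeros_like(m);b[155:195,260:300]=((q[...,1]>110)&(q[...,0]>12)&(q[...,0]<35))[155:195,260:300]
z=np.argwhere(b)[:,::-1].astype(np.float32);cc,rr=cv2.minEnclosingCircle(z);print("brass",cc,rr)
k=at_z(s,cc,.145);print("adj centre z=.137+.008",k)
for i in range(1,n):
    p=at_z(s,c[i],.145);d=p-k;print(np.degrees(np.arctan2(d[1],d[0])),np.hypot(*d[:2]))
g=[at_z(s,(x*.64,y*.64),.15) for x,y in((442,142),(432,392))];d=g[0]-g[1];print("bridge y heading",np.degrees(np.arctan2(d[1],d[0])),np.linalg.norm(d))
to_tool([.471,.142,.25],108.5)
E
```

```text
clock: 2.35
eef_pos: [0.477, 0.0383, 0.3285]
orientation: [0.0, 0.873, 0.489, 0.0]
force: [0.5, -0.3, -0.5]
grip_width: 0.0847
[1 4] [[268.  169. ]
 [303.5 177. ]]
brass (279.4259338378906, 173.92962646484375) 14.720503807067871
adj centre z=.137+.008 [ 0.50714597 -0.19662693  0.145     ]
171.95167402075526 0.01417883361883544
8.408274993486192 0.027922385556262964
bridge y heading 104.42721234594161 0.18779049567161907
heading 58.5 shift [ 85.2 -59.4  78.5] roll -0.8728871331624876 j7 0.618 eef [0.477  0.0383 0.3285] t 2.35
```

```bash
python3 -m jog '[[[20,-15,25],-0.15,85],[[45,-30,50],-0.3,85],[[85,-59,78],-0.45,85],[[85,-59,78],-0.6,85],[[85,-59,78],-0.75,85]]';python3 -m jog '[[[0,0,0],-0.12,85],[[0,0,0],-0.12,85]]'
python3 - <<'E'
from h import *
s=snap("wrist","w2");m=red(s,(0,0,512,384));n,l,st,c=cv2.connectedComponentsWithStats(m)
i=1+np.argmax(st[1:,4]);cen,u,wh,na=bar(l==i);print(st[1:],cen,wh)
for z in(.096,.106,.111): print(z,at_z(s,cen,z))
e=[at_z(s,cen+k*u,.1) for k in(-30,30)];print("yaw",np.degrees(np.arctan2(*(e[1]-e[0])[[1,0]])), "len at .106",wh)
h=max(wh)/2;e=[at_z(s,cen+k*h*u,.106) for k in(-1,1)];print("len",np.linalg.norm(e[1]-e[0]),e)
to_tool([.471,.142,.25],108.5)
cv2.imwrite('pics/w2b.png',cv2.resize(s['pixels'],(800,600)))
E
```

```text
clock: 2.85
eef_pos: [0.4712, 0.1416, 0.2495]
orientation: [-0.001, 0.632, 0.775, -0.0]
force: [-0.3, -0.6, -0.1]
grip_width: 0.085
clock: 3.05
eef_pos: [0.4719, 0.1397, 0.2501]
orientation: [-0.0, 0.587, 0.81, -0.0]
force: [-0.0, 0.0, -0.1]
grip_width: 0.0849
[[ 496    0   16   52  354]
 [ 487   26    7   18   60]
 [ 244  137   24   88 1468]] [255.5 180.5] (87.0, 23.0)
0.096 [0.47584753 0.13988762 0.096     ]
0.106 [0.4733509  0.13910446 0.106     ]
0.111 [0.47210258 0.13871288 0.111     ]
yaw 18.08576067321931 len at .106 (87.0, 23.0)
len 0.09054208177755638 [array([0.43197792, 0.1255858 , 0.106     ]), array([0.51804667, 0.15369342, 0.106     ])]
heading 107.8 shift [ 2.6 -0.2  0.2] roll -0.011744595019616031 j7 1.079 eef [0.472  0.1396 0.2502] t 3.1
```

View pics/w2b.png

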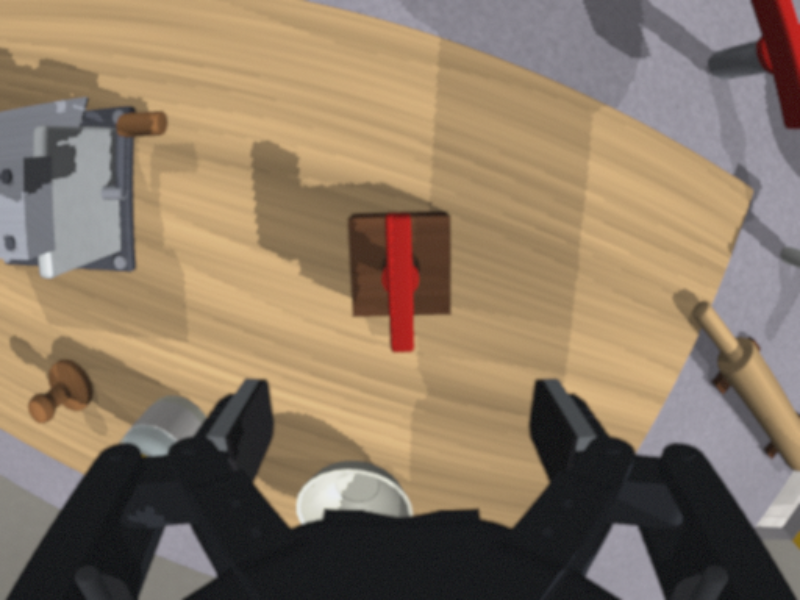

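```bash
python3 -m jog '[[[-1,1,45],0,85],[[-1,1,90],0,85],[[-1,1,130],0,85],[[-1,1,160],0,85],[[-1,1,174],0,85]]';python3 -m jog '[[[0,0,1],0,85],[[0,0,1],0,0],[[0,0,1],0,0],[[0,0,1],0,0],[[0,0,1],0,0]]';python3 -m jog '[[[0,0,0],0,0],[[0,0,0],0,0],[[0,0,0],0,0]]'
```

```text
clock: 3.6
eef_pos: [0.4723, 0.1387, 0.0742]
orientation: [-0.001, 0.589, 0.808, -0.001]
force: [0.9, 0.5, 0.6]
grip_width: 0.0848
clock: 4.1
eef_pos: [0.4736, 0.1391, 0.076]
orientation: [0.0, 0.588, 0.809, 0.0]
force: [-0.1, -0.6, -0.7]
grip_width: 0.028
clock: 4.4
eef_pos: [0.4737, 0.1393, 0.076]
orientation: [0.0, 0.588, 0.809, 0.0]
force: [-0.5, 0.1, 10.3]
grip_width: 0.0165
```

```bash
python3 -m jog '[[[0,0,-40],0,0],[[0,0,-85],0,0],[[0,0,-130],0,0],[[-30,-10,-165],0,0],[[-70,-20,-190],0,0]]';python3 -m jog '[[[-45,-8,-14],0,0],[[-90,-16,-14],0,0],[[-135,-24,-14],0,0],[[-180,-32,-14],0,0],[[-210,-37,-14],0,0]]';python3 -m jog '[[[0,0,0],0.05,0],[[0,0,0],0.1,0],[[0,0,0],0.1,0]]'
python3 - <<'E'
from h import *
s=snap("wrist","w3");print(s["T"].tolist(),s["cx"],s["cy"])
to_tool([.507,-.198,.28],102)
M=np.array(s['T']);Q=M[:3,:3].T@(np.array([.507,-.198,.15])-M[:3,3]);f=192/np.tan(np.radians(s['vertical_fov'])/2);r=np.hypot(*Q[:2]);th=np.arctan2(r,Q[2]);u,v=s['cx']+f*th*Q[0]/r,s['cy']+f*th*Q[1]/r;print(u,v)
cv2.imwrite('pics/w3b.png',np.hstack([s['pixels'][:,:],cv2.resize(s['pixels'][int(v)-36:int(v)+36,int(u)-27:int(u)+27],(288,384),interpolation=2)]))
E
```

```text
clock: 4.9
eef_pos: [0.4757, 0.0672, 0.2678]
orientation: [0.001, 0.586, 0.81, 0.001]
force: [1.5, -1.2, -2.5]
grip_width: 0.0164
clock: 5.4
eef_pos: [0.5051, -0.1483, 0.2792]
orientation: [0.0, 0.589, 0.808, -0.0]
force: [0.7, 1.4, -1.7]
grip_width: 0.0162
clock: 5.7
eef_pos: [0.5053, -0.1449, 0.2793]
orientation: [-0.0, 0.628, 0.778, -0.0]
force: [0.4, -0.6, -2.3]
grip_width: 0.0163
[[-0.211607289169393, 0.9346544924795108, 0.28573297824760435, 0.43298473307438784], [0.9773547456824416, 0.2024331881690481, 0.06163201619062573, -0.16049559886732592], [-0.00023719693856151611, 0.2923042661604168, -0.9563253419846354, 0.4222427889098814], [0.0, 0.0, 0.0, 1.0]] 256.4815141398689 192.58719304971982
heading 102.3 shift [-52.4  -9.8  -0.7] roll 0.005827769682258809 j7 1.599 eef [ 0.5054 -0.1447  0.2793] t 5.75
201.5459802272575 173.67230205294823
```

View pics/w3b.png

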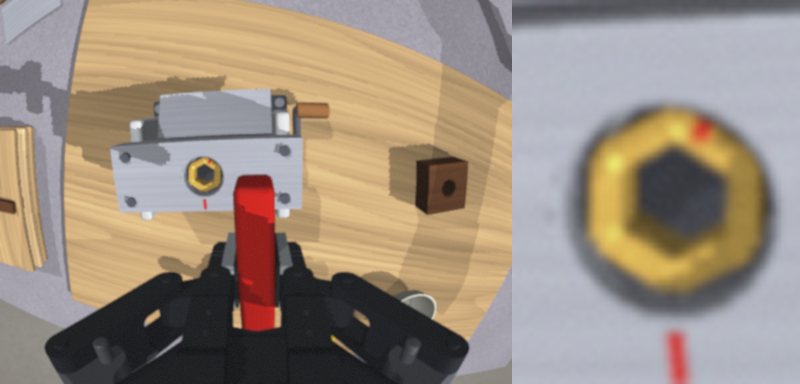

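The wrist view shows the adjuster at (204,176), the red line below it at (205,204), and the dot at about (208,160). The key is held in the fingers at (255,250). Next I'll fit the hole rim and the dot from the saved picture.

```bash
cat > fit.py <<'E'
from h import *
im=cv2.imread("pics/w3.png");T=np.array([[-0.211607289169393,0.9346544924795108,0.28573297824760435,0.43298473307438784],[0.9773547456824416,0.2024331881690481,0.06163201619062573,-0.16049559886732592],[-0.00023719693856151611,0.2923042661604168,-0.9563253419846354,0.4222427889098814],[0,0,0,1]])
s=dict(pixels=im,vertical_fov=65.70646984690485,cx=256.4815,cy=192.587,T=T,name="wrist")
zt=.156
# rectify bridge-top plane: 0.25mm per px around guess, x right = world x, y up = world y
f=192/np.tan(np.radians(65.70646984690485)/2)
def proj(P):
    Q=(P-T[:3,3])@T[:3,:3];r=np.hypot(Q[...,0],Q[...,1]);th=np.arctan2(r,Q[...,2])
    return np.stack([s["cx"]+f*th*Q[...,0]/r,s["cy"]+f*th*Q[...,1]/r],-1)
X,Y=np.meshgrid(np.arange(-150,150)*.00025+.507,-np.arange(-150,150)*.00025-.198)
def rect(z):
    p=proj(np.stack([X,Y,0*X+z],-1)).astype(np.float32);return cv2.remap(im,p,None,cv2.INTER_CUBIC)
A=rect(zt);g=A.min(2)
m=(g<95).astype(np.uint8);n,l,st,c=cv2.connectedComponentsWithStats(m);i=l[150,150] or 1+np.argmax(st[1:,4])
k=max(range(1,n),key=lambda j:st[j,4] if st[j,2]<200 and st[j,3]<200 else 0)
cn=max(cv2.findContours((l==k).astype(np.uint8),0,1)[0],key=len);h=cv2.convexHull(cn);(ex,ey),ax,an=cv2.fitEllipse(h)
C=np.array([(ex-150)*.00025+.507,-(ey-150)*.00025-.198]);print("rim centre",C,"axes mm",np.array(ax)*.25)
for z in(.148,.156):
    B=rect(z).astype(int);r=((B[...,2]>110)&(B[...,2]>2*B[...,1])&(B[...,2]>2*B[...,0])).astype(np.uint8)
    n,l,st,c=cv2.connectedComponentsWithStats(r)
    for j in range(1,n):
        if st[j,4]>20:
            p=np.array([(c[j][0]-150)*.00025+.507,-(c[j][1]-150)*.00025-.198])-C;print(z,st[j,4],"heading",np.degrees(np.arctan2(p[1],p[0])),"r",np.hypot(*p)*1000)
B=rect(.148);o=B.copy()
cx,cy=(C[0]-.507)/.00025+150,-(C[1]+.198)/.00025+150
for a,col in((0.06,(0,255,0)),):
    t=np.radians(15)-a+np.arange(6)*np.pi/3;R_=9.5/np.cos(np.pi/6)*4
    cv2.polylines(o,[np.stack([cx+R_*np.cos(t),cy-R_*np.sin(t)],-1).round().astype(np.int32)],True,col,1)
cv2.circle(A,(round(cx),round(cy)),74,(0,255,0),1)
cv2.imwrite("pics/fit.png",cv2.resize(np.hstack([A,o]),(800,400)))
E
python3 fit.py
```

```text
rim centre [ 0.5071372  -0.19480122] axes mm [34.41900635 36.19441986]
0.148 927 heading 66.11561438800345 r 36.04196235318625
0.148 242 heading 8.344813217399194 r 30.24918090071053
0.148 100 heading 172.96517709431595 r 13.584460776304262
0.156 880 heading 70.06657977916556 r 35.08228494346351
0.156 231 heading 11.052960023197013 r 27.380441058999377
0.156 93 heading 170.21070329097057 r 15.51088858604595
```

View pics/fit.png

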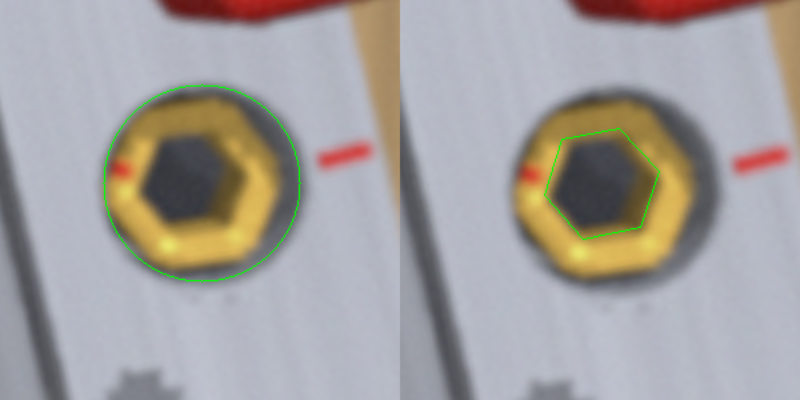

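Estimates: sheeter yaw ≈ 12.5°, adjuster angle ≈ 0, socket at about (0.507, −0.1955), mouth z ≈ 0.148. I'll go above it.

```bash
python3 -m jog '[[[-25,-4,0],0.02,0],[[-50,-9,20],0.04,0],[[-50,-9,50],0.04,0],[[-50,-9,64],0.04,0],[[-50,-9,64],0.04,0]]';python3 -m jog '[[[0,0,0],0,0],[[0,0,4],0,0],[[0,0,8],0,0],[[0,0,11],0,0],[[0,0,11],0,0]]'
python3 - <<'E'
from h import *
a=snap("scene");b=snap("wrist");to_tool([.507,-.1955,.203])
cv2.imwrite("pics/chk.png",np.hstack([cv2.resize(a["pixels"][220:310,150:240],(400,400),interpolation=2),cv2.resize(b["pixels"][100:240,186:326],(400,400),interpolation=2)]))
E
```

```text
clock: 6.25
eef_pos: [0.5066, -0.1952, 0.214]
orientation: [-0.001, 0.642, 0.766, -0.0]
force: [-0.8, -1.0, -0.7]
grip_width: 0.0161
clock: 6.75
eef_pos: [0.5072, -0.1955, 0.2041]
orientation: [-0.0, 0.643, 0.766, -0.0]
force: [0.2, 0.6, -1.2]
grip_width: 0.0164
heading 100.0 shift [ 0.1 -0.3  1.3] roll None j7 1.577 eef [ 0.5074 -0.1955  0.2043] t 6.85
```

View pics/chk.png

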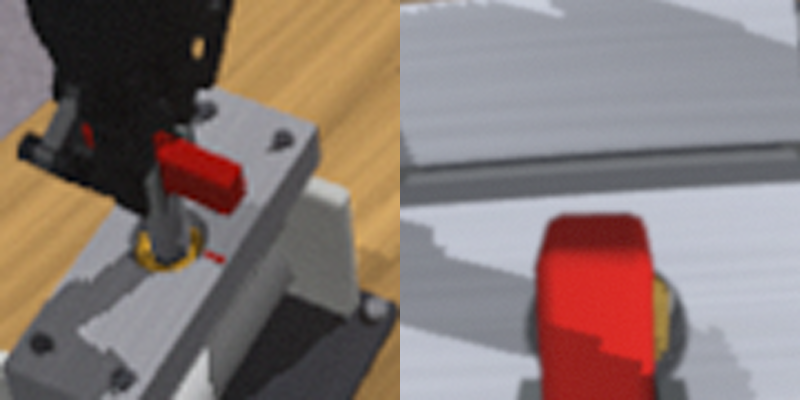

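```bash
python3 -m jog '[[[1.3,0,0],0,0],[[1.3,0,2],0,0],[[1.3,0,4],0,0],[[1.3,0,5],0,0],[[1.3,0,5],0,0]]';python3 -m jog '[[[0,0,1],0,0],[[0,0,2],0,0],[[0,0,3],0,0],[[0,0,4],0,0],[[0,0,4],0,0]]'
```

```text
clock: 7.35
eef_pos: [0.507, -0.1944, 0.1992]
orientation: [-0.0, 0.643, 0.766, -0.0]
force: [-1.6, -1.3, 0.3]
grip_width: 0.0161
clock: 7.85
eef_pos: [0.5065, -0.1946, 0.1951]
orientation: [-0.0, 0.643, 0.766, -0.001]
force: [-4.0, -2.0, 2.2]
grip_width: 0.0164
```

```bash
python3 -m jog '[[[0,-0.8,0],0,0],[[0,-0.8,2],0,0],[[0,-0.8,3],0,0],[[0,-0.8,4],0,0],[[0,-0.8,4],0,0]]'
```

```text
clock: 8.35
eef_pos: [0.5061, -0.1946, 0.191]
orientation: [-0.0, 0.643, 0.766, -0.0]
force: [-3.7, -2.9, -0.0]
grip_width: 0.0162
```

```bash
python3 -m jog '[[[-0.5,-0.6,0],0,0],[[-0.5,-0.6,1],0,0],[[-0.5,-0.6,2],0,0],[[-0.5,-0.6,3],0,0],[[-0.5,-0.6,3],0,0]]';python3 -m jog '[[[0,0,1],0,0],[[0,0,2],0,0],[[0,0,3],0,0],[[0,0,3],0,0]]'; python3 -c "
from h import *
print(robot.get_obs()['ft_torque'])"
```

```text
clock: 8.85
eef_pos: [0.5058, -0.1949, 0.1881]
orientation: [-0.0, 0.643, 0.766, 0.0]
force: [-2.0, -1.7, -1.7]
grip_width: 0.0161
clock: 9.25
eef_pos: [0.5066, -0.1949, 0.1867]
orientation: [0.001, 0.643, 0.766, 0.0]
force: [-7.6, -1.8, 26.2]
grip_width: 0.0164
[-0.14334371  1.98602113 -0.06614044]
```

```bash
python3 -m jog '[[[0,-0.4,-1.5],0.1,0],[[0,-0.4,-1.5],0.25,0],[[0,-0.4,-1.5],0.4,0],[[0,-0.4,-1.5],0.5,0],[[0,-0.4,-1.5],0.5,0]]'; python3 -c "
from h import *
print(robot.get_obs()['ft_torque']);to_tool([.506,-.1949,.187])"
```

```text
clock: 9.75
eef_pos: [0.5056, -0.195, 0.187]
orientation: [0.0, 0.813, 0.582, -0.0]
force: [-3.4, -3.1, 4.6]
grip_width: 0.016
[-0.57687481  0.85782325 -0.00687159]
heading 71.2 shift [0.2 0.4 0. ] roll None j7 1.125 eef [ 0.5056 -0.195   0.187 ] t 9.75
```

```bash
python3 -m jog '[[[0,0,0],0.15,0],[[0,0,0],0.3,0],[[0,0,0],0.45,0],[[0,0,0],0.6,0],[[0,0,0],0.75,0]]';python3 -m jog '[[[0,0,0],0.1,0],[[0,0,0],0.1,0],[[0,0,0],0.1,0]]'
python3 - <<'E'
from h import *
a=snap("scene");print(robot.get_obs()['ft_torque']);to_tool([.506,-.1949,.187])
cv2.imwrite("pics/t1.png",cv2.resize(a["pixels"][215:305,140:260],(800,600),interpolation=2))
E
```

```text
clock: 10.25
eef_pos: [0.5055, -0.195, 0.187]
orientation: [0.0, 0.97, 0.244, 0.0]
force: [-5.2, -0.2, 7.0]
grip_width: 0.0164
clock: 10.55
eef_pos: [0.5055, -0.1949, 0.187]
orientation: [0.0, 0.98, 0.198, -0.0]
force: [-4.2, -1.2, 7.4]
grip_width: 0.0162
[-0.2290611   1.2421147  -0.02528081]
heading 22.9 shift [ 0.5  0.2 -0. ] roll None j7 0.393 eef [ 0.5055 -0.1949  0.187 ] t 10.6
```

View pics/t1.png

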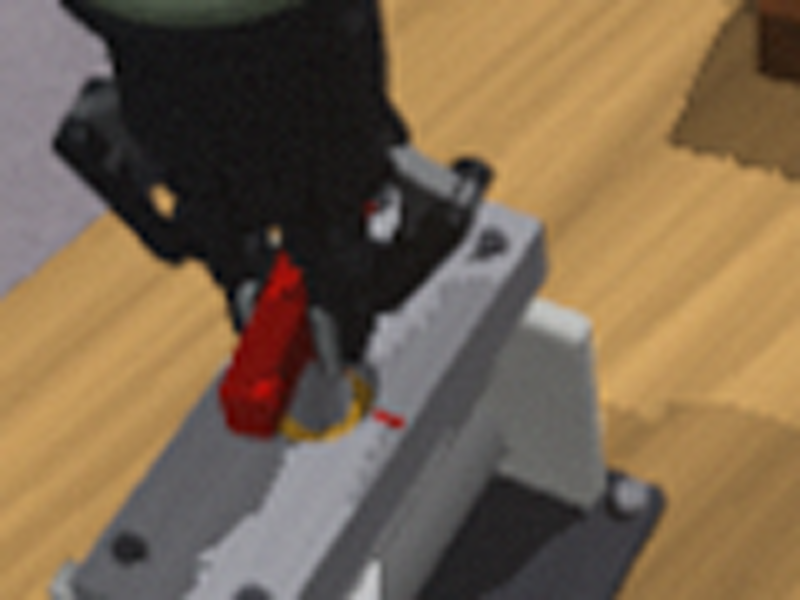

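```bash
python3 -m jog '[[[0,0,0],0,50],[[0,0,0],0,50],[[0,0,0],0,50],[[0,0,0],0,50],[[0,0,0],0,50]]';python3 -m jog '[[[0,0,0],0,50],[[0,0,0],0,50],[[0,0,0],0,50]]'
python3 - <<'E'
from h import *
print(robot.get_obs()['ft_torque'],robot.get_obs()['force']);s=snap("wrist");m=red(s,(150,100,360,300));c,u,wh,n=bar(m);print(c,u,wh,n)
for z in(.23,): 
  p=[at_z(s,c+k*u,z) for k in(-20,0,20)];d=p[2]-p[0];print(p[1],np.degrees(np.arctan2(d[1],d[0])))
to_tool([.506,-.1949,.187])
cv2.imwrite("pics/r1.png",s["pixels"][100:384,100:412])
E
```

```text
clock: 11.1
eef_pos: [0.5055, -0.195, 0.1868]
orientation: [-0.0, 0.981, 0.196, 0.0]
force: [0.2, 0.4, -0.2]
grip_width: 0.0502
clock: 11.4
eef_pos: [0.5055, -0.1951, 0.1868]
orientation: [0.0, 0.981, 0.196, 0.0]
force: [-0.0, -0.1, 0.2]
grip_width: 0.0503
[ 0.0292162  -0.02843888 -0.00637805] [-0.04843559 -0.05433915  0.22406988]
[268.66372681 237.21060181] [-0.01388755  0.99990356] (72.65966033935547, 124.33523559570312) 4912
[ 0.49990865 -0.16842686  0.23      ] -67.15241102528323
heading 22.6 shift [ 0.5  0.1 -0.2] roll None j7 0.39 eef [ 0.5055 -0.195   0.1868] t 11.45
```

View pics/r1.png

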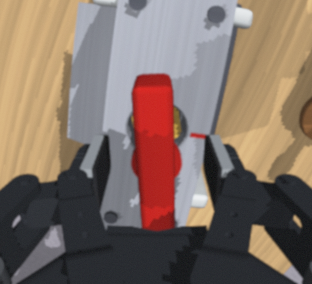

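```bash
python3 -m jog '[[[0,0,0],0,0],[[0,0,0],0,0],[[0,0,0],0,0],[[0,0,0],0,0],[[0,0,0],0,0]]';python3 -m jog '[[[0,0,0],0.12,0],[[0,0,0],0.24,0],[[0,0,0],0.36,0],[[0,0,0],0.48,0],[[0,0,0],0.6,0]]';python3 -m jog '[[[0,0,0],0.15,0],[[0,0,0],0.3,0],[[0,0,0],0.45,0],[[0,0,0],0.6,0],[[0,0,0],0.6,0]]';python3 -m jog '[[[0,0,0],0,0],[[0,0,0],0,50],[[0,0,0],0,50],[[0,0,0],0,50],[[0,0,0],0,50]]';python3 -m jog '[[[0,0,0],0,50],[[0,0,0],0,50],[[0,0,0],0,50]]'; python3 -c "
from h import *
print(robot.get_obs()['ft_torque']);to_tool([.506,-.1949,.187])"
```

```text
clock: 11.95
eef_pos: [0.5055, -0.1951, 0.187]
orientation: [0.0, 0.981, 0.196, 0.0]
force: [-2.5, -0.4, 5.8]
grip_width: 0.0165
clock: 12.45
eef_pos: [0.5054, -0.1951, 0.187]
orientation: [0.0, 0.994, -0.105, 0.0]
force: [-1.6, 0.6, 6.0]
grip_width: 0.0162
clock: 12.95
eef_pos: [0.5055, -0.195, 0.187]
orientation: [0.0, 0.919, -0.394, 0.0]
force: [-1.8, -1.0, 5.1]
grip_width: 0.0162
clock: 13.45
eef_pos: [0.5054, -0.1951, 0.1867]
orientation: [-0.0, 0.92, -0.392, -0.0]
force: [-0.2, -0.1, -0.8]
grip_width: 0.0504
clock: 13.75
eef_pos: [0.5054, -0.1951, 0.1868]
orientation: [-0.0, 0.92, -0.392, -0.0]
force: [-0.1, -0.6, -0.5]
grip_width: 0.0503
[ 0.00414827  0.02996834 -0.0101414 ]
heading -46.1 shift [ 0.3 -0.5 -0.2] roll None j7 -0.654 eef [ 0.5054 -0.1951  0.1868] t 13.75
```

```bash
t(){ python3 -c "
from h import *
print('tz',robot.get_obs()['ft_torque'].round(3));to_tool([.506,-.1949,.187])"; }
python3 -m jog '[[[0,0,0],0,0],[[0,0,0],0,0],[[0,0,0],0,0],[[0,0,0],0,0],[[0,0,0],0,0]]';python3 -m jog '[[[0,0,0],0.1,0],[[0,0,0],0.2,0],[[0,0,0],0.2,0]]';t
python3 -m jog '[[[0,0,0],0.05,0],[[0,0,0],0.05,0]]';t;python3 -m jog '[[[0,0,0],0.05,0],[[0,0,0],0.05,0]]';t
```

```text
clock: 14.25
eef_pos: [0.5055, -0.195, 0.187]
orientation: [-0.0, 0.92, -0.392, 0.0]
force: [-0.7, 0.4, 5.3]
grip_width: 0.0161
clock: 14.55
eef_pos: [0.5055, -0.195, 0.1869]
orientation: [0.0, 0.875, -0.483, 0.0]
force: [-1.4, 0.4, 5.3]
grip_width: 0.0159
tz [0.098 0.33  0.024]
heading -57.8 shift [ 0.2 -0.5 -0.1] roll None j7 -0.831 eef [ 0.5055 -0.195   0.1869] t 14.55
clock: 14.75
eef_pos: [0.5056, -0.195, 0.187]
orientation: [-0.0, 0.864, -0.504, 0.0]
force: [-1.0, 0.5, 5.3]
grip_width: 0.0162
tz [ 0.141  0.218 -0.025]
heading -60.6 shift [ 0.1 -0.4 -0. ] roll None j7 -0.873 eef [ 0.5056 -0.195   0.187 ] t 14.75
clock: 14.95
eef_pos: [0.5056, -0.195, 0.187]
orientation: [-0.0, 0.851, -0.526, 0.0]
force: [-0.9, 1.0, 5.2]
grip_width: 0.0162
tz [0.208 0.296 0.023]
heading -63.4 shift [ 0.1 -0.4 -0. ] roll None j7 -0.916 eef [ 0.5056 -0.195   0.187 ] t 14.95
```

```bash
t(){ python3 -c "
from h import *
print('tz',robot.get_obs()['ft_torque'].round(3));to_tool([.506,-.1949,.187])"; }
for i in 1; do python3 -m jog '[[[0,0,0],0.05,0],[[0,0,0],0.05,0]]'>/dev/null;t; python3 -m jog '[[[0,0,0],0.05,0],[[0,0,0],0.05,0]]' >/dev/null;t;python3 -m jog '[[[0,0,0],0.05,0],[[0,0,0],0.05,0]]';t; done
```

```text
tz [0.254 0.285 0.043]
heading -66.3 shift [ 0.1 -0.4 -0. ] roll None j7 -0.96 eef [ 0.5056 -0.195   0.187 ] t 15.15
tz [0.17  0.28  0.211]
heading -69.1 shift [ 0.1 -0.5 -0. ] roll None j7 -1.003 eef [ 0.5055 -0.195   0.187 ] t 15.35
clock: 15.55
eef_pos: [0.5055, -0.195, 0.187]
orientation: [0.0, 0.809, -0.588, 0.0]
force: [-1.4, 0.8, 5.3]
grip_width: 0.0164
tz [0.113 0.325 0.391]
heading -72.0 shift [ 0.  -0.5 -0. ] roll None j7 -1.046 eef [ 0.5055 -0.195   0.187 ] t 15.55
```

```bash
python3 -m jog '[[[0,0,0],0.05,0],[[0,0,0],0.05,0],[[0,0,0],0.05,0]]'; python3 -c "
from h import *
print('tz',robot.get_obs()['ft_torque'].round(3))"
python3 -m jog '[[[0,0,0],0,85],[[0,0,0],0,85],[[0,0,0],0,85],[[0,0,0],0,85],[[0,0,0],0,85]]';python3 -m jog '[[[0,0,0],0,85],[[0,0,0],0,85],[[0,0,-15],0,85],[[0,0,-40],0,85],[[0,0,-80],0,85]]';python3 -m jog '[[[0,60,-40],0,85],[[0,60,-40],0,85],[[0,60,-40],0,85],[[0,60,-40],0,85]]'
python3 - <<'E'
from h import *
s=snap("wrist","w9");a=snap("scene")
cv2.imwrite("pics/end.png",np.hstack([cv2.resize(s["pixels"][60:260,150:350],(400,400),interpolation=2),cv2.resize(a["pixels"][210:310,140:240],(400,400),interpolation=2)]))
to_tool([.506,-.1949,.187])
E
```

```text
clock: 15.85
eef_pos: [0.5055, -0.195, 0.187]
orientation: [0.0, 0.795, -0.607, 0.0]
force: [-1.7, 0.8, 4.8]
grip_width: 0.016
tz [0.12  0.316 0.593]
clock: 16.35
eef_pos: [0.5054, -0.1951, 0.1868]
orientation: [-0.0, 0.795, -0.607, -0.0]
force: [-0.4, -0.8, 0.3]
grip_width: 0.0846
clock: 16.85
eef_pos: [0.5045, -0.1947, 0.2663]
orientation: [0.001, 0.795, -0.607, -0.002]
force: [0.9, -0.1, 1.2]
grip_width: 0.085
clock: 17.25
eef_pos: [0.4477, -0.2108, 0.307]
orientation: [-0.0, 0.794, -0.607, 0.0]
force: [-0.3, -0.5, 0.1]
grip_width: 0.0851
heading -74.7 shift [  0.4 -60.1 119.2] roll None j7 -1.003 eef [ 0.448  -0.2104  0.3062] t 17.35
```

View pics/end.png

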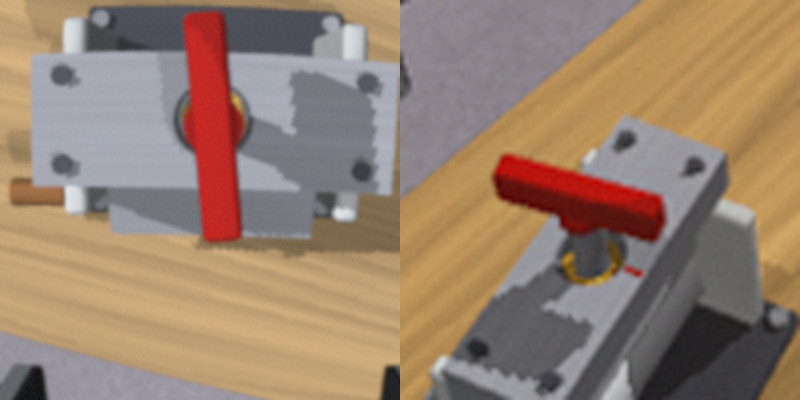

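Run:
```python
from h import *
a=snap("scene");cv2.imwrite("pics/dot.png",cv2.resize(a["pixels"][262:286,176:208],(800,600),interpolation=cv2.INTER_NEAREST))
```

```text
(no output)
```

View pics/dot.png

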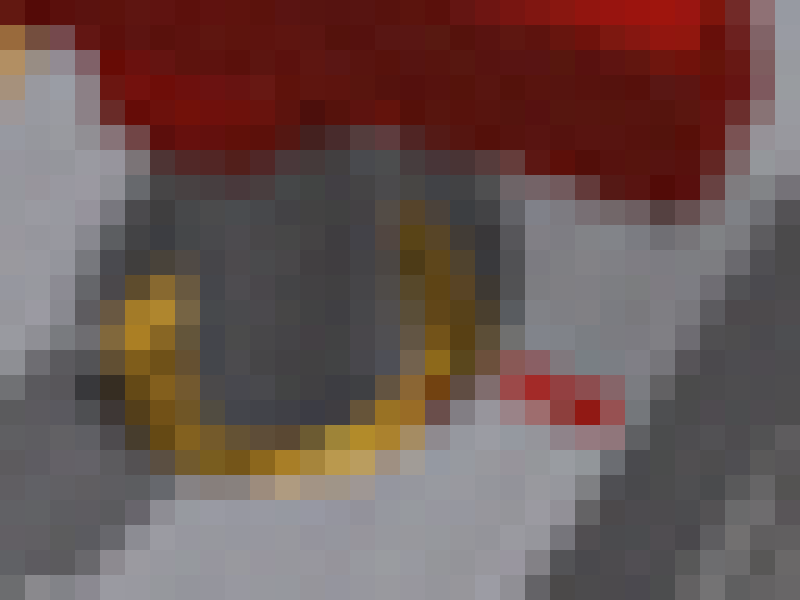

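```bash
python3 -c "
from h import *
o=robot.get_obs();print(o['force'],o['clock']);robot.hand_in()"
```

```text
[ 3.61209511e-05 -4.74607308e-01 -3.14012063e-01] 17.4
the job is handed in; nothing more can be done
```

I took the small red key from the stand and felt it into the hex socket. I then turned it clockwise to the stop in three holds (about 77°, 69° and 29°), letting go between each, and handed in at 17.4 s. No verdict was reported.

- **Seating:** Going in, a slight side force of about 4 N was eased by shifting the tool about 1 mm. The bottom was felt at 26 N, with the tool at the height expected for a key fully home.
- **Stop:** Turning torque rose from about 0.04 to 0.59 N m over the last steps. In the last enlarged picture, a reddish pixel that I take to be the adjuster's red dot lies next to the bridge's red line. It is partly hidden by the hole's rim, so this check is weaker than the torque.
- **End state:** The key stands upright in the socket, the gripper is open and clear, and the force reads about zero.
- **Disagreements:** My estimates of the sheeter's yaw ranged from 11° to 16°, and of the socket's y position by about 5 mm. Contact settled both. I did not measure the adjuster angle directly.
- **Bystanders:** I kept clear of the jar, bowl and stamp, but did not measure their positions again at the end.

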